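# Clear the chalk rest and clip the score card to its board

### The job

The wooden chalk rest is straddling the top edge of the leaning score board, just where the clip belongs. Lift it off and stand it upright in the shallow tray, then take the big sprung clip from its stand and clip the score card to the board at the middle of the top edge, pushed fully home so that it grips card and board together. Keep the card sitting where it is on its ledge, and do not disturb the tumbler, brush or jar.

Things in the scene. Friction and masses are not known exactly. Their poses are not given: they have to be found in the camera images.
- board: Fixed score board of dark wood, 200 mm wide: a 110 x 190 x 16 mm base and a 6 mm thick panel that leans back by 0.42 rad, with a ledge at its foot (24 mm above the table). Origin: centre of the base's underside; x points out of the board's face side, y along its width, z up. The panel's top leans towards -x.
- board_top (a point): Middle of the top edge of panel and card together (10 mm thick in all: panel 6, card 4), about 0.167 m above the table. z points up along the leaning panel, x out of its face, y along the top edge.
- card: Loose white rigid score card, 150 wide x 148 high x 4 mm, standing on the ledge and leaning against the panel's face; its top edge is 2 mm below the panel's. Origin: middle of its lower edge; z up along the card, x out of its face.
- chalk_rest: Loose light-wood saddle block with a 22 mm chalk cube in its top (12 mm proud): 46 mm thick (x), 66 wide (y), 50 high (z, without chalk), 0.16 kg. A slot 16 mm wide and 28 deep along y in its underside straddles the board's top edge. Origin: centre of its underside, between the feet. z up from feet to chalk.
- tray: Fixed shallow wooden tray, 150 (x) x 190 (y) x 22 mm high, walls and floor 5 mm. Origin: centre of its underside.
- clip_stand: Fixed black stand: 100 x 100 x 14 mm base with an upright fin 10 mm thick (x), 70 mm wide (y), whose top is 66 mm above the table. The clip is parked on the fin. Origin: centre of the underside.
- clip: Steel spring clip 45 mm wide (y), 105 high (z), 0.15 kg, parked on the stand. Jaws below, two handle plates above (34 mm wide, z = 50 to 105; 34 mm over their outsides at z = 50, 56 at the top). Squeezing the handles in x (11 N) opens the jaws. Origin: midway between the jaw tips, on the -x half, so its frame turns by half the jaw angle when squeezed. Either way round will do.
- clip_throat (a point): Underside of the clip's pivot barrel, 38 mm above the jaw tips: the edge being clipped touches here when the clip is fully home. Axes as clip.
- jaw (a joint): Jaw opening angle, rad: 0 when the jaws are parallel and 10 mm apart (as on the stand, or gripping panel and card); 0.4 fully open at a stop (handles parallel and 34 mm over their outsides, jaw tips 28 mm apart); negative when shut on nothing. Pivot 46 mm above the jaw tips. It springs shut when let go.
- tumbler: Bystander: white ceramic tumbler, 72 mm across, 100 high. Origin: centre of its underside.
- brush: Bystander: table brush lying flat, its handle roughly along y. Origin: its underside.
- powder: Bystander: closed jar, 52 mm across, 130 high. Origin: centre of its underside.
Mind the look-alikes: they are no part of the job. What is meant by the board is not yellow, and is the smaller of those in its own colour. Leave any pink look-alike of the chalk_rest alone.

How it is judged:
By the outcome, as a careful person would: the job done as asked, in the order asked, and still so for the second after the job is handed in, with the robot touching nothing.
It also fails if it takes over 61 s, if anything falls off the work surface, if the arm or the gripper's body presses on something with over 40 N, if the wrist force passes 120 N, or if a joint passes its speed limit or range.

### The arm

A 7-joint arm with a two-finger parallel gripper is mounted at the origin on the work surface. World frame = base frame: x ahead of the robot, y to its left, z up, the work surface at z = 0. Lengths are in m, angles in rad, forces in N, time in s.
With the tool pointing down it reaches from about 0.35 to 0.9 m from the base axis. Payload 8.1 kg.
Tool frame: the origin (TCP) lies on the centre line of the jaws, within the pads' length; the fingertips stand 14 mm ahead of it and the grasp point (between the pads) lies 5 mm behind it; z points along the fingers, y is the line along which they close (so a half turn about z gives the same grasp; the last joint's range is limited). The gripper opens to 92 mm and grips with 3 to 60 N. Pads are 19 mm wide; open, the fingers measure 130 mm over their backs; the gripper's body (75 mm by 190 mm) begins 47 mm behind the grasp point.
Start: joints at [-1.359, 0.434, 0.025, 1.573, -0.012, 1.134, -0.075], TCP at [0.194, 0.594, 0.241] pointing down, gripper open.
Joint ranges: [-2.62, 2.62], [-0.44, 2.09], [-1.27, 1.32], [0.08, 2.57], [-1.32, 4.46], [0.12, 2], [-2.74, 2.74]. Speed limits (rad/s): [2.22, 2.22, 3.01, 3.01, 3.14, 3.14, 3.14].

### API

Orientations are given as a unit quaternion [w, x, y, z].
In Python, from station import arm gives the robot as it stands. Calls block until the motion is done:
- arm.move_to(position, orientation): joint-space move of the TCP to a pose.
- arm.move_linear(position, max_speed=0.15, attitude=None, force_limit=None): straight line of the TCP; attitude=None keeps the orientation; max_speed is the mean speed in m/s. With force_limit (N) it stops when the force on the tool has changed by that much, and returns True; else False.
- arm.set_joints(angles): joint-space move.
- arm.set_gripper(opening, newtons=None): finger opening in m; newtons is the grip in N (None keeps the last); returns when the fingers have stopped.
- arm.hold(seconds).
- arm.inverse_kinematics(position, orientation): joint angles nearest the present ones, or None.
- arm.observe(): the state.
- arm.snapshot(name): name is "side" or "top" or "wrist"; returns a dict with "pixels" (384x512x3 uint8, red, green, blue), "fovy" (degrees; the focal length in pixels is half the picture's height over the tangent of half this angle, whatever the lens; pixels are square), "cx", "cy" (the principal point, pixels), "k1" (the pictures are not rectified: a ray, as slopes to the right and down, at radius r is drawn at 1 + k1 r^2 times it, then the intrinsics apply), "world_to_cam" (4x4, takes a point from world to camera coordinates); the wrist camera has in their place "hand_eye" (4x4, takes a point from camera to tool coordinates, whose origin is the TCP and whose axes are the flange's). Camera axes: x right, y up, looking along -z (the intrinsics and any distortion apply to the point x, -y, -z); pixel columns grow to the right and rows downward; lengths in m; the calibration is good to about 2 mm. A picture is of the moment at which its call begins: read the wrist's pose just before it. There is no depth.
A pose or a line that the arm cannot do raises arm.IKError and nothing moves.
- arm.hand_in(): hands the job in; it is judged then, once.
The state is a dict: "t": time; "joints": joint angles; "qvel": joint speeds; "joint_torque": joint torques, N m; "position": TCP position; "tcp_rot": TCP orientation; "force": force on the tool from outside, world axes, zero at the start; "moment": the same for the moment, N m; "opening": finger opening in m; "grasp_force": force on a finger pad.
Only numpy, scipy, OpenCV 4.12 (cv2) and the standard library are available. Lean on these libraries where they do the work, as an engineer would, in place of code of your own. Each camera call takes 0.05 s, during which the arm holds its last target. There are 200 camera calls.

## Working session

There is one attempt and no reset: what is moved stays moved. The work goes in short steps, each a Python script; the robot and the scene stay as the last script left them, time stands still between calls to the robot, and variables do not carry over. Pictures are saved under pics/ and viewed, at most 10 in all, crops included, and the job is handed in when it is done.

```bash
ls; mkdir -p pics
python3 - <<'E'
from station import arm
import cv2,pickle
d={}
for n in ("side","top","wrist"):
    s=arm.snapshot(n); d[n]=s
    cv2.imwrite(f"pics/{n}0.png",s["pixels"][:,:,::-1])
    print(n,{k:v for k,v in s.items() if k!="pixels"})
pickle.dump(d,open("d0.pkl","wb"))
print(arm.observe())
E
```

```text
pics
side {'fovy': 47.97201832013232, 'cx': 251.43345717121764, 'cy': 186.9185196231748, 'k1': -0.10969399566249592, 'world_to_cam': array([[ 0.99650757, -0.08203703,  0.01557544, -0.50991387],
       [ 0.05378544,  0.77328242,  0.6317764 , -0.09090295],
       [-0.06387328, -0.62873223,  0.77499418, -1.19603613],
       [ 0.        ,  0.        ,  0.        ,  1.        ]])}
top {'fovy': 50.75028065050959, 'cx': 256.9986374599921, 'cy': 186.83964390101863, 'k1': -0.14867260980158273, 'world_to_cam': array([[ 0.01422859, -0.99970447,  0.01971096, -0.02489052],
       [ 0.98305787,  0.01758898,  0.1824496 , -0.50741257],
       [-0.18274237,  0.01678101,  0.98301761, -1.19174298],
       [ 0.        ,  0.        ,  0.        ,  1.        ]])}
wrist {'fovy': 67.31997093585987, 'cx': 252.59577755441887, 'cy': 188.60783408430265, 'k1': 0.014607992447939668, 'hand_eye': array([[ 2.08581954e-04,  9.62914435e-01,  2.69806872e-01,
         7.30304691e-02],
       [ 9.99999704e-01, -8.59164247e-07, -7.70012229e-04,
        -1.09081596e-03],
       [-7.41224081e-04,  2.69806953e-01, -9.62914149e-01,
        -1.44388051e-01],
       [ 0.00000000e+00,  0.00000000e+00,  0.00000000e+00,
         1.00000000e+00]])}
{'t': 0.15, 'joints': array([-1.3586009 ,  0.43506219,  0.02496959,  1.5738588 , -0.0115972 ,
        1.13397504, -0.07512194]), 'qvel': array([-0.00078265, -0.00447356,  0.00010479, -0.0032455 , -0.00083817,
        0.00068164, -0.00102372]), 'joint_torque': array([ 2.37522356e-03, -6.68253136e+01,  9.86239426e-01, -3.14692104e+01,
       -6.03898801e-02,  3.93407210e-02,  7.96135168e-05]), 'position': array([0.19344543, 0.59394159, 0.24013697]), 'tcp_rot': array([-3.74316431e-05,  1.56790561e-01,  9.87631705e-01, -5.78031603e-04]), 'force': array([ 0.07497576, -0.21762913, -0.52192874]), 'moment': array([-0.02344641,  0.00483748, -0.00055539]), 'grasp_force': 0.0, 'opening': 0.09215006026569916}
```

View pics/side0.png

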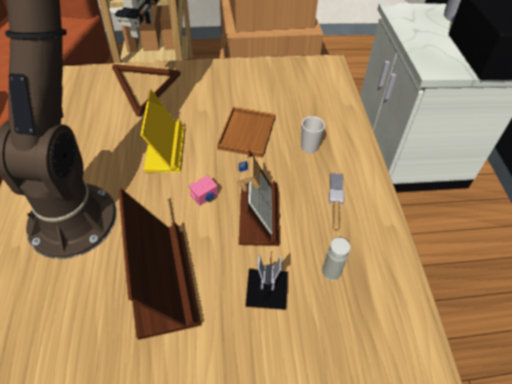

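View pics/top0.png

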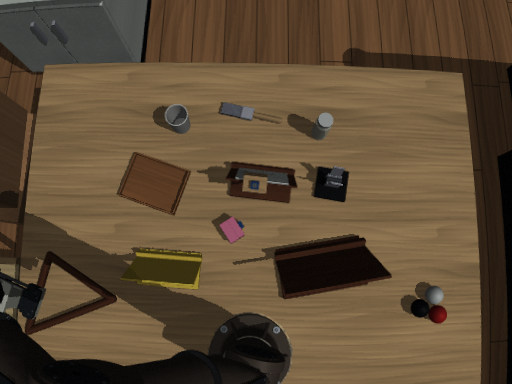

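Side view: target board with grey-white card at (262,205), the chalk rest with blue chalk on its top edge at (245,165), clip stand at (267,285) and tray at (247,132). In the top view the board is at (261,182), rest (256,185), stand (332,183) and tray (155,183). The big dark board, the yellow board and the pink block are decoys. I'll compute rough positions and fly the wrist camera over them.

```bash
cat > h.py <<'E'
import numpy as np, cv2, pickle
from scipy.spatial.transform import Rotation as R
def rot(q): return R.from_quat(q,scalar_first=True)
def quat(r): return r.as_quat(scalar_first=True)
def down(yaw):  # tool z down, tool x axis at world yaw
    c,s=np.cos(yaw),np.sin(yaw)
    return R.from_matrix(np.array([[c,s,0],[s,-c,0],[0,0,-1]]))
def cam(s,pose=None):
    """K,dist, cam->world 4x4 (opencv axes)"""
    f=192/np.tan(np.radians(s["fovy"])/2)
    K=np.array([[f,0,s["cx"]],[0,f,s["cy"]],[0,0,1]]); D=np.array([s["k1"],0,0,0,0.])
    F=np.diag([1,-1,-1,1.])
    if "hand_eye" in s:
        p,q=pose; T=np.eye(4);T[:3,:3]=rot(q).as_matrix();T[:3,3]=p
        M=T@s["hand_eye"]@F
    else: M=np.linalg.inv(s["world_to_cam"])@F
    return K,D,M
def rays(c,px):
    K,D,M=c
    u=cv2.undistortPoints(np.float64(px).reshape(-1,1,2),K,D)[:,0]
    d=np.c_[u,np.ones(len(u))]@M[:3,:3].T
    return M[:3,3],d/np.linalg.norm(d,axis=1)[:,None]
def onz(c,px,z):
    o,d=rays(c,px); return o+d*((z-o[2])/d[:,2])[:,None]
def proj(c,P):
    K,D,M=c; W=np.linalg.inv(M)
    return cv2.projectPoints(np.float64(P).reshape(-1,1,3),cv2.Rodrigues(W[:3,:3])[0],W[:3,3],K,D)[0][:,0]
def tri(cs,pxs):
    A=np.zeros((3,3));b=np.zeros(3)
    for c,p in zip(cs,pxs):
        o,d=rays(c,[p]);Q=np.eye(3)-np.outer(d[0],d[0]);A+=Q;b+=Q@o
    return np.linalg.solve(A,b)
def shot(arm,name):
    o=arm.observe(); s=arm.snapshot("wrist"); s["pose"]=(o["position"],o["tcp_rot"])
    cv2.imwrite(f"pics/{name}.png",s["pixels"][:,:,::-1]); pickle.dump(s,open(name+".pkl","wb"))
    return s
E
python3 - <<'E'
from h import *
from station import arm
d=pickle.load(open("d0.pkl","rb"));T=cam(d["top"])
for n,p,z in [("rest",(255,185),.19),("tray c",(155,183),.01),("stand",(332,183),.01),("boardbase",[(228,197),(292,201)],.016),("tumbler",(177,113),.1),("jar",(325,120),.13),("pink",(232,230),.03)]:
    print(n,onz(T,p,z).round(3).tolist())
for y in (0,np.pi/2,-np.pi/2,np.pi):
    for x in (0.45,0.55):
        q=arm.inverse_kinematics([x,-.0,.42],quat(down(y))); print(y,x,q)
E
```

```text
rest [[0.486, -0.009, 0.19]]
tray c [[0.521, 0.306, 0.01]]
stand [[0.531, -0.256, 0.01]]
boardbase [[0.48, 0.073, 0.016], [0.47, -0.127, 0.016]]
tumbler [[0.723, 0.232, 0.1]]
jar [[0.698, -0.215, 0.13]]
pink [[0.376, 0.057, 0.03]]
0 0.45 [-0.94877441 -0.01069653  0.84849466  1.70240212  0.00808803  1.44626633
 -1.67210907]
0 0.55 [-0.82658062  0.28452295  1.00047596  1.49801126 -0.2393369   1.4893545
 -1.39585698]
1.5707963267948966 0.45 [-0.89605601 -0.00671245  0.79628642  1.70019407  0.00483535  1.44609452
 -0.10038228]
1.5707963267948966 0.55 [-0.73933455  0.25619749  0.85999009  1.49284259 -0.19402756  1.48117937
  0.12179458]
-1.5707963267948966 0.45 None
-1.5707963267948966 0.55 [ 0.68569684  0.44099946 -1.1955409   1.38255572  0.40845207  1.58634523
  2.67403441]
3.141592653589793 0.45 [-7.99057718e-01 -4.17784056e-05  6.99291115e-01  1.69574633e+00
  2.71029390e-05  1.44587829e+00  1.47102635e+00]
3.141592653589793 0.55 [-0.61112031  0.23217476  0.67402732  1.48445767 -0.14477087  1.4754632
  1.63435824]
```

Run:
```python
from h import *
from station import arm
arm.set_joints([0,0.05,0,1.7,0,np.pi-1.75,-1.57])
o=arm.observe();print(o["position"],o["tcp_rot"],o["t"])
q=quat(down(0.))
arm.move_to([.50,-.02,.36],q); shot(arm,"w1"); print(arm.observe()["joints"])
arm.move_to([.53,-.20,.34],q); shot(arm,"w2"); print(arm.observe()["joints"],arm.observe()["t"])
a=cv2.imread("pics/w1.png");b=cv2.imread("pics/w2.png")
cv2.imwrite("pics/w1z.png",cv2.resize(a,(800,600),interpolation=cv2.INTER_CUBIC))
cv2.imwrite("pics/w2z.png",cv2.resize(b,(800,600),interpolation=cv2.INTER_CUBIC))
```

```text
[ 0.44887175 -0.05254626  0.39613507] [-9.64363642e-05  9.99999042e-01  1.36780584e-03 -1.90871719e-04] 2.675
[-0.04358647  0.15266066 -0.02834711  1.67139418  0.00459299  1.3187982
 -1.64222019]
[ 0.18404948  0.27041899  0.10707951  1.56890557 -0.03047567  1.30287632
 -1.27454498] 3.9167
```

View pics/w1z.png

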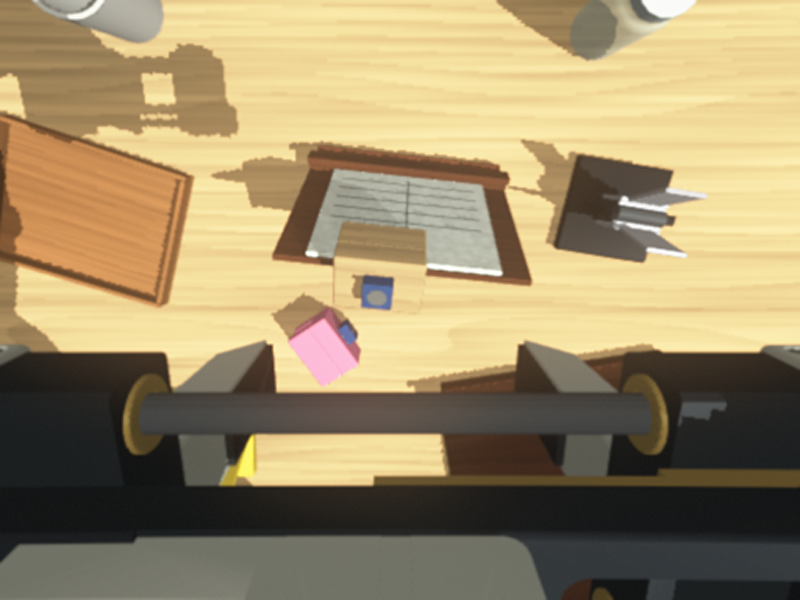

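View pics/w2z.png

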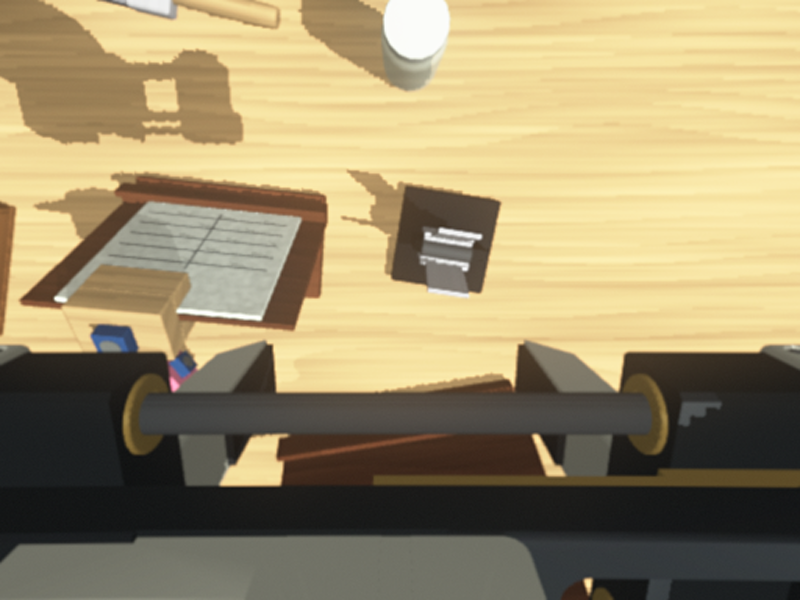

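The board with its leaning card is at about (274–530, 150–285) in w1z, with the rest on its top edge (blue chalk at 377,293). The stand and clip are at (450,235) in w2z, and the tray's right edge runs from (190,176) to (163,304) in w1z. Next is a zoomed montage so I can pick corners.

Run:
```python
from h import *
a=cv2.imread("pics/w1.png");b=cv2.imread("pics/w2.png")
def crop(im,x,y,w,h,s): return cv2.resize(im[y:y+h,x:x+w],None,fx=s,fy=s,interpolation=cv2.INTER_CUBIC)
# each 100x75 px x4
m=np.vstack([np.hstack([crop(a,200,135,100,75,4),crop(b,20,160,100,75,4)]),
             np.hstack([crop(b,240,115,100,75,4),crop(a,345,95,100,75,4)])])
for i in range(0,800,40): cv2.line(m,(i,0),(i,599),(0,255,0) if i%400==0 else (0,0,0),1) if i%400==0 else (cv2.line(m,(i,0),(i,6),(0,0,255),1),cv2.line(m,(i,300),(i,306),(0,0,255),1))
cv2.imwrite("pics/m1.png",m)
```

```text
(no output)
```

View pics/m1.png

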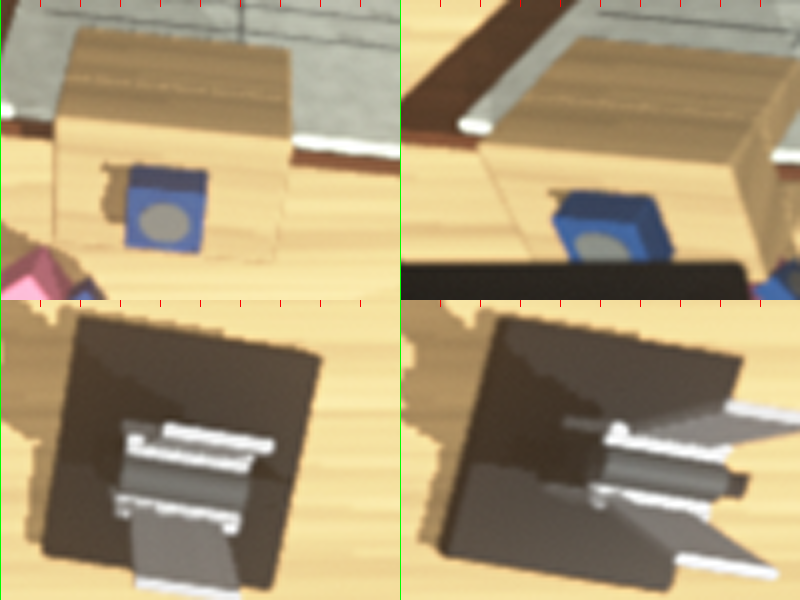

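The montage shows the rest's front and top edges clearly, plus the handle edges and stand corners. I'll triangulate these.

```bash
cat > m.py <<'E'
from h import *
s1=pickle.load(open("w1.pkl","rb"));s2=pickle.load(open("w2.pkl","rb"))
c1=cam(s1,s1["pose"]);c2=cam(s2,s2["pose"])
Z=lambda p:((p[0]+.5)/1.5625-.5,(p[1]+.5)/1.5625-.5)
C=lambda o,p:(o[0]+(p[0]+.5)/4-.5,o[1]+(p[1]+.5)/4-.5)
A=(200,135);B=(20,160);S2=(240,115);S1=(345,95)
def t(n,a,b):
    P=tri([c1,c2],[a,b]); e=[np.linalg.norm(proj(c,[P])[0]-p) for c,p in((c1,a),(c2,b))]
    print(n,P.round(4),np.round(e,2)); return P
pl=t("panelL",Z((274,258)),Z((22,302)));pr=t("panelR",Z((530,283)),Z((294,328)))
cl=t("cardL",Z((307,253)),Z((57,298)));cr=t("cardR",Z((501,273)),Z((265,319)))
t("cardBL",Z((335,169)),Z((147,202)));t("cardBR",Z((481,183)),Z((301,217)))
r1=t("restFTL",C(A,(62,113)),C(B,(82,143)));r2=t("restFTR",C(A,(290,137)),C(B,(330,165)))
t("restFBL",C(A,(78,28)),C(B,(170,38)));t("restFBR",C(A,(290,47)),C(B,(398,58)))
t("chalk TFL",C(A,(130,185)),C(B,(157,212)))
t("chalk TFR",C(A,(207,188)),C(B,(252,230)))
h=t("nearHL",C(S1,(278,262)),C(S2,(137,282)));t("nearHR",C(S1,(375,278)),C(S2,(238,297)))
t("farHL",C(S1,(328,106)),C(S2,(165,130)))
for i,(a,b) in enumerate(zip([(98,17),(340,57),(268,290),(40,250)],[(80,17),(320,57),(270,290),(42,252)])):t("stand%d"%i,C(S1,a),C(S2,b))
st=onz(c2,[C(S2,p) for p in [(80,17),(320,57),(270,290),(42,252)]],.014);print("stand onz",st.round(4).tolist(),st.mean(0))
st=onz(c1,[C(S1,p) for p in [(98,17),(340,57),(268,290),(40,250)]],.014);print(st.mean(0))
print("tray",onz(c1,[Z((190,176)),Z((163,304)),Z((4,114))],.022).round(4).tolist())
E
python3 m.py
python3 - <<'E'
from h import *
d=pickle.load(open("d0.pkl","rb"));T=cam(d["top"])
h=cv2.cvtColor(d["top"]["pixels"],cv2.COLOR_RGB2HSV)
im=d["top"]["pixels"].astype(int)
m=((im[...,0]<150)&(im[...,0]-im[...,2]>40)).astype(np.uint8);m[:,:100]=0;m[:,200:]=0;m[:140]=0;m[225:]=0
k=max(cv2.findContours(m,0,2)[0],key=cv2.contourArea)
b=cv2.boxPoints(cv2.minAreaRect(k));P=onz(T,b,.022);print(P.round(3).tolist(),P.mean(0))
E
```

```text
panelL [0.5066 0.0725 0.1659] [0.53 0.55]
panelR [ 0.4861 -0.1243  0.1636] [0.2 0.2]
cardL [0.5098 0.0475 0.165 ] [0.11 0.12]
cardR [ 0.4929 -0.1021  0.1608] [0.6  0.62]
cardBL [0.5704 0.0406 0.0371] [0.05 0.05]
cardBR [ 0.5563 -0.1067  0.0309] [0.56 0.57]
restFTL [0.5138 0.0211 0.1952] [0.36 0.37]
restFTR [ 0.5069 -0.0409  0.1928] [0.33 0.35]
restFBL [0.5325 0.021  0.1541] [0.22 0.23]
restFBR [ 0.5264 -0.043   0.1518] [0.06 0.06]
chalk TFL [0.4952 0.0029 0.1985] [0.2 0.2]
chalk TFR [ 0.4911 -0.0185  0.1946] [1.93 2.  ]
nearHL [ 0.5072 -0.2277  0.1329] [0.47 0.48]
nearHR [ 0.502  -0.2599  0.1323] [0.54 0.55]
farHL [ 0.5557 -0.2351  0.1336] [0.08 0.08]
stand0 [ 0.5848 -0.2119  0.0013] [0.27 0.27]
stand1 [ 0.5691 -0.3087  0.0103] [0.13 0.13]
stand2 [ 0.4727 -0.2928  0.0137] [0.19 0.19]
stand3 [ 0.4881 -0.1961  0.0068] [0.5 0.5]
stand onz [[0.5849, -0.2117, 0.014], [0.5692, -0.3079, 0.014], [0.4724, -0.2928, 0.014], [0.489, -0.1964, 0.014]] [ 0.52887354 -0.25219601  0.014     ]
[ 0.52939651 -0.24981998  0.014     ]
tray [[0.5627, 0.1918, 0.022], [0.4248, 0.2386, 0.022], [0.6202, 0.3663, 0.022]]
[[0.658, 0.495, 0.022], [0.661, 0.171, 0.022], [0.393, 0.16, 0.022], [0.386, 0.471, 0.022]] [0.52452458 0.32420443 0.022     ]
```

```bash
cat >> h.py <<'E'
TH=-0.107; BT=np.array([.499,-.0265,.167])
RB=R.from_euler('z',TH)*R.from_euler('y',-.42)   # board_top axes
n,yb,u=RB.as_matrix().T
TOOL=R.from_matrix(np.c_[yb,n,-u])               # tool x=board y, tool y=panel normal, tool z=-u
def above(r,yaw): return R.from_matrix(np.c_[[-np.sin(yaw),np.cos(yaw),0],[np.cos(yaw),np.sin(yaw),0],[0,0,-1]])
E
python3 - <<'E'
from h import *
from station import arm
G=np.array([.4975,-.0105,.167])+.006*u      # grasp point on rest (edge + 6 mm)
tcp=G-.005*u
arm.set_gripper(.085)
arm.move_to(tcp+.10*u,quat(TOOL))
o=arm.observe();print(o["position"]-(tcp+.1*u),o["joints"],o["t"])
s=shot(arm,"w3");c=cam(s,s["pose"])
# mark expected points: grasp, board_top, rest corners
im=cv2.resize(s["pixels"][:,:,::-1],(800,600))
for P,col in [(BT,(0,255,0)),(BT+.1*yb,(0,255,0)),(BT-.1*yb,(0,255,0)),(G,(0,0,255)),(G+.016*u+.023*n+.033*yb,(255,0,255)),(G+.016*u+.023*n-.033*yb,(255,0,255)),(G+.016*u-.023*n+.033*yb,(255,0,255)),(G+.016*u-.023*n-.033*yb,(255,0,255))]:
    p=proj(c,[P])[0]*1.5625;cv2.circle(im,tuple(int(round(v)) for v in p),3,col,1)
cv2.imwrite("pics/w3z.png",im)
E
```

```text
[ 0.001059   -0.00044748  0.00096387] [-0.03301223 -0.06767116 -0.15562128  2.24251166  0.20411519  0.57117574
 -0.4508553 ] 5.1917
```

View pics/w3z.png

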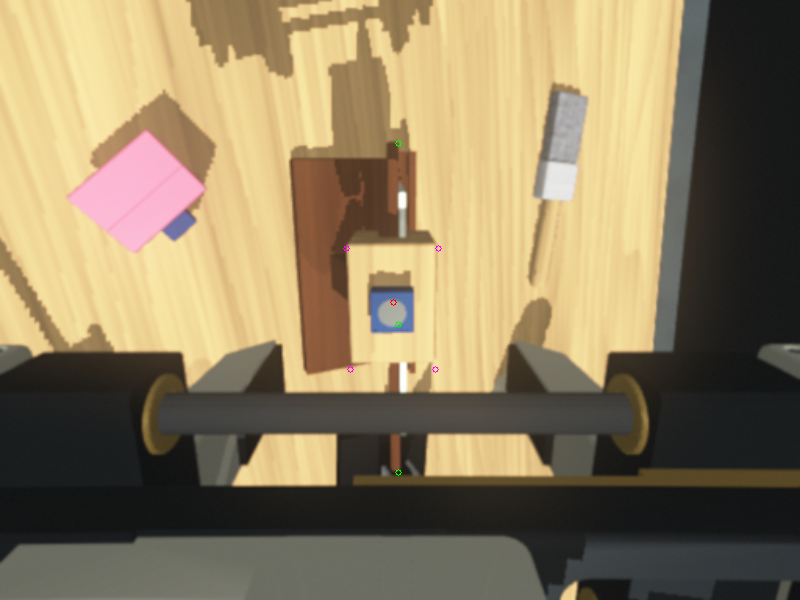

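The overlay agrees within about 1–2 mm: the board edge is at column 398, the rest's top face spans (348–436, 244–364), and the predicted corners fall on it. I'll grasp it, lift it along the panel and place it in the tray.

Run:
```python
from h import *
from station import arm
G=np.array([.4975,-.0095,.167])+.006*u; tcp=G-.005*u
p=lambda m:print(m,(lambda o:(round(o["t"],2),o["position"].round(4),o["force"].round(1),round(o["opening"],4),round(o["grasp_force"],1)))(arm.observe()))
print(arm.move_linear(tcp,.12,force_limit=8)); p("at")
arm.set_gripper(.0,8); p("soft"); arm.set_gripper(.0,25); p("grip")
arm.move_linear(tcp+.055*u,.08); p("lift")
arm.move_linear(tcp+.055*u+[-.02,0,.08],.2)
s=arm.snapshot("side"); cv2.imwrite("pics/s4.png",cv2.resize(s["pixels"][80:260,150:390,::-1],(800,600)))
```

```text
False
at (6.22, array([ 0.4973, -0.0095,  0.1682]), array([-0.4,  0.2, -0.3]), 0.0848, 0.0)
soft (6.92, array([ 0.4971, -0.0094,  0.168 ]), array([-0.6,  0.2,  1.8]), 0.046, 8.0)
grip (7.14, array([ 0.4971, -0.0095,  0.168 ]), array([-1.4,  0.1,  5.2]), 0.0461, 25.0)
lift (7.97, array([ 0.4747, -0.0071,  0.2178]), array([ 0. , -0.2, -1.5]), 0.0454, 25.0)
```

View pics/s4.png

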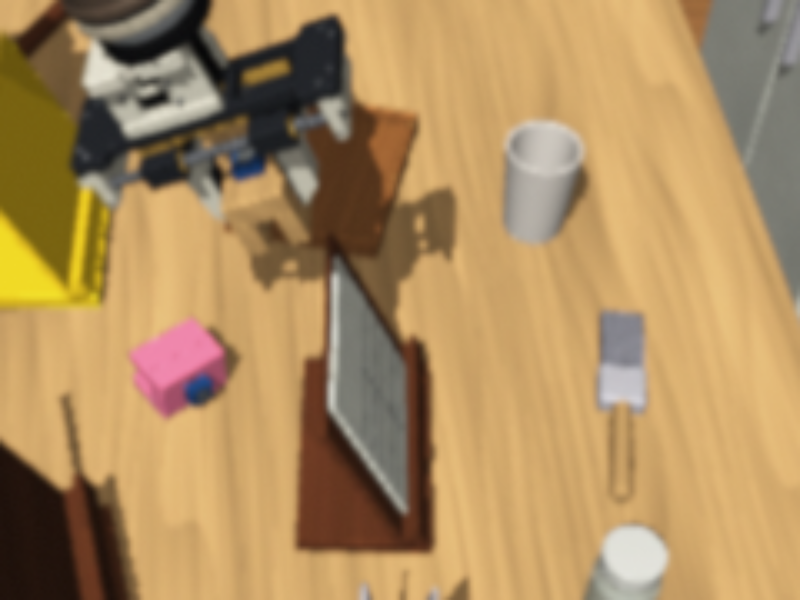

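The rest is held between the fingers at about (260,200). The card still leans in place against the panel at (365,390). Next is the tray.

Run:
```python
from h import *
from station import arm
p=lambda m:print(m,(lambda o:(round(o["t"],2),o["position"].round(4),o["force"].round(1),round(o["opening"],4),round(o["grasp_force"],1)))(arm.observe()))
q=quat(above(0,-.326))
arm.move_to([.522,.303,.22],q); p("over")
s=shot(arm,"w5")
arm.move_linear([.522,.303,.055],.15)
print(arm.move_linear([.522,.303,.026],.03,force_limit=5)); p("down")
arm.set_gripper(.068); p("open")
arm.move_linear([.522,.303,.16],.15)
arm.set_gripper(.085)
s=shot(arm,"w6");t=arm.snapshot("top");d=arm.snapshot("side")
im=np.hstack([cv2.resize(s["pixels"],(400,300)),cv2.resize(t["pixels"][130:250,90:250],(400,300))])
cv2.imwrite("pics/m6.png",im[:,:,::-1])
```

```text
over (9.82, array([0.5223, 0.3017, 0.2198]), array([-0.3,  0.6, -0.3]), 0.0461, 25.0)
True
down (11.78, array([0.522 , 0.303 , 0.0355]), array([ 1.1, -0.5,  2.1]), 0.0458, 25.0)
open (12.38, array([0.5215, 0.3025, 0.0355]), array([-0.1,  0.1, -0.1]), 0.0677, 0.0)
```

View pics/m6.png

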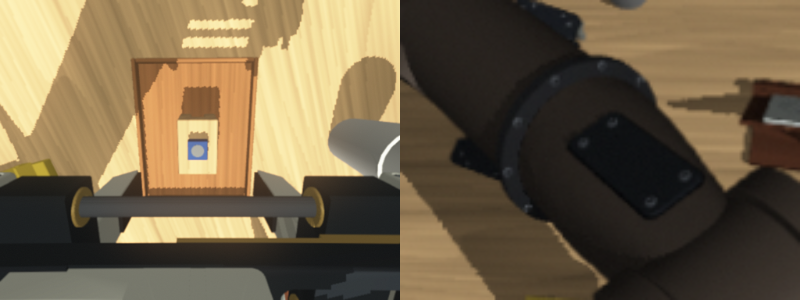

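The rest stands upright in the middle of the tray, with the chalk up at (198,150) in the left picture. Next is the clip: I'll hover over it and check the predicted points.

Run:
```python
from h import *
from station import arm
q=above(0,-.165); S=np.array([.529,-.2495,0])
arm.move_linear([.50,.25,.32],.3)
arm.move_to([S[0],S[1],.25],quat(q))
o=arm.observe();print(o["position"],o["joints"],o["t"])
s=shot(arm,"w7");c=cam(s,s["pose"])
s2=shot(arm,"w7")
im=cv2.resize(s["pixels"][:,:,::-1],(800,600),interpolation=cv2.INTER_CUBIC)
y,x=q.as_matrix()[:,0],q.as_matrix()[:,1]
for P in [S+a*.028*x+b*.017*y+[0,0,.133] for a in(-1,1) for b in(-1,1)]+[S+a*.05*x+b*.05*y+[0,0,.014] for a in(-1,1) for b in(-1,1)]:
    p=proj(c,[P])[0]*1.5625;cv2.circle(im,tuple(int(round(v)) for v in p),3,(255,0,255),1)
cv2.imwrite("pics/w7z.png",im)
```

```text
[ 0.52966085 -0.24798318  0.25009751] [ 0.65814881  0.40182959 -0.43343409  1.63319763  0.1804121   1.14623492
  0.01758799] 16.5917
```

View pics/w7z.png

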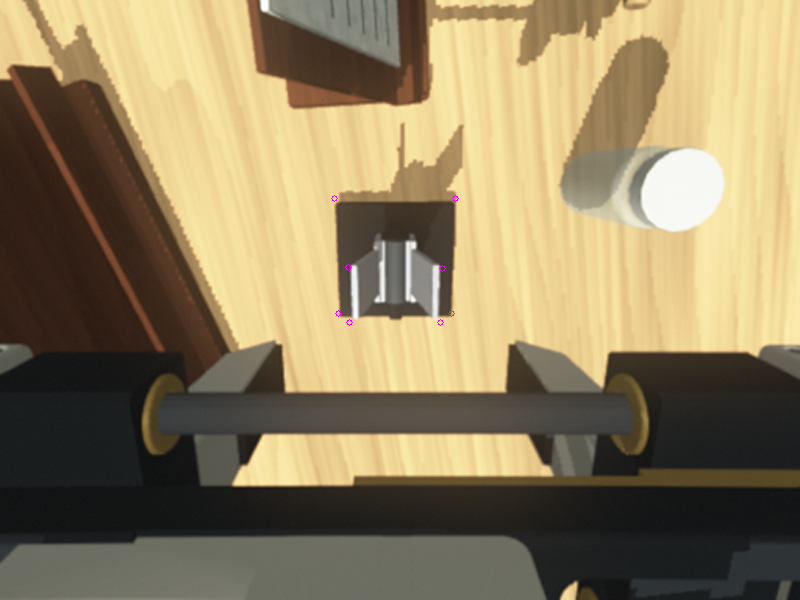

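The predictions match within about 1 mm (handles at columns 350–442). I'll squeeze, lift and hover over the board edge.

Run:
```python
from h import *
from station import arm
p=lambda m:print(m,(lambda o:(round(o["t"],2),o["position"].round(4),o["force"].round(1),round(o["opening"],4),round(o["grasp_force"],1)))(arm.observe()))
S=np.array([.529,-.2488])
arm.move_linear([*S,.111],.12,force_limit=10); p("at")
arm.set_gripper(.05,20); arm.set_gripper(0,40); p("grip")
arm.move_linear([*S,.20],.1); p("lift")
arm.move_linear([.47,-.20,.30],.25)
tcp=BT+(.05-.005)*u          # seated: grasp point 50 mm above the edge
arm.move_to(tcp+.075*u,quat(TOOL)); p("pre"); arm.hold(.3); p("pre")
s=shot(arm,"w8");c=cam(s,s["pose"]);d=arm.snapshot("side")
im=cv2.resize(s["pixels"][:,:,::-1],(800,600),interpolation=cv2.INTER_CUBIC)
for P in [BT,BT+.1*yb,BT-.1*yb,BT+.075*yb]:
    q=proj(c,[P])[0]*1.5625;cv2.circle(im,tuple(int(round(v)) for v in q),3,(255,0,255),1)
e=cv2.resize(d["pixels"][120:270,170:300,::-1],(390,450),interpolation=cv2.INTER_CUBIC)
m=np.zeros((600,800,3),np.uint8);m[:450,:390]=e;m[:450,400:]=im[60:510,230:630];cv2.imwrite("pics/m8.png",m)
```

```text
at (18.0, array([ 0.5295, -0.2489,  0.1117]), array([ 0.1, -0.4,  0.3]), 0.085, 0.0)
grip (19.25, array([ 0.5308, -0.2492,  0.1133]), array([-2.8, -0.1, 18.6]), 0.028, 40.0)
lift (20.29, array([ 0.5285, -0.2487,  0.1992]), array([-0. , -0.9, -1.7]), 0.0278, 40.0)
pre (21.7, array([ 0.4504, -0.0219,  0.276 ]), array([ 0.5, -0.6, -1.6]), 0.0279, 40.0)
pre (22.0, array([ 0.4509, -0.0218,  0.2765]), array([-0.8, -0.1, -1.2]), 0.0279, 40.0)
```

View pics/m8.png

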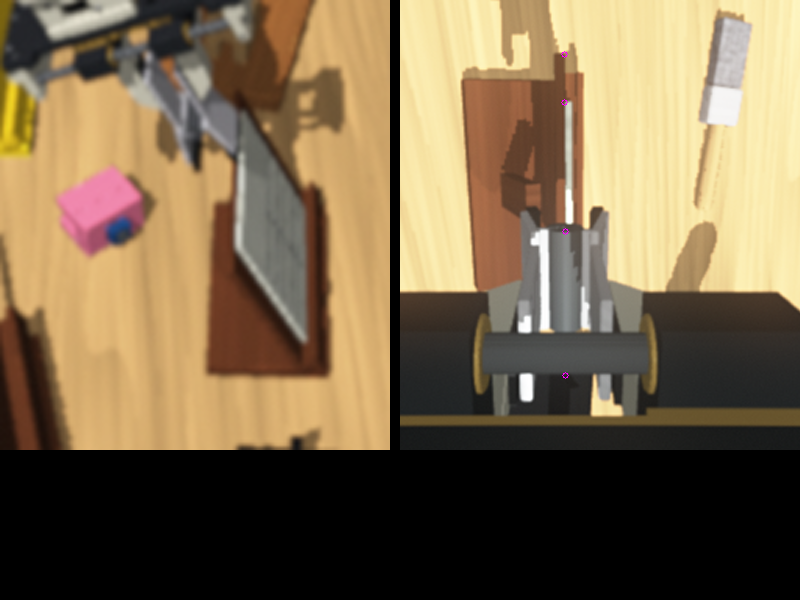

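The clip is held with its jaws open. Seen from the wrist it is centred on the edge (handles at columns 526–605, edge at 565), and the card's end sits at its predicted point. I'll push it down the panel under a force limit.

Run:
```python
from h import *
from station import arm
p=lambda m:print(m,(lambda o:(round(o["t"],2),((o["position"]-T0)@np.c_[n,yb,u]).round(4),(o["force"]@np.c_[n,yb,u]).round(1),round(o["opening"],4),round(o["grasp_force"],1)))(arm.observe()))
T0=BT+.045*u
arm.move_linear(T0+.036*u,.1,force_limit=8); p("tips at edge")
print(arm.move_linear(T0+.010*u,.06,force_limit=8)); p("mid")
print(arm.move_linear(T0-.012*u,.03,force_limit=10)); p("home")
s=shot(arm,"w9");d=arm.snapshot("side")
im=cv2.resize(s["pixels"][:,:,::-1],(800,600),interpolation=cv2.INTER_CUBIC)
e=cv2.resize(d["pixels"][120:270,170:300,::-1],(390,450),interpolation=cv2.INTER_CUBIC)
m=np.zeros((450,800,3),np.uint8);m[:450,:390]=e;m[:450,400:]=im[60:510,230:630];cv2.imwrite("pics/m9.png",m)
```

```text
tips at edge (22.64, array([-0.    ,  0.0001,  0.0361]), array([-0.7,  0.6, -1. ]), 0.0277, 40.0)
False
mid (23.23, array([0.0003, 0.0001, 0.0104]), array([-0.5, -0.6, -1.4]), 0.0283, 40.0)
True
home (23.65, array([ 0.0004, -0.0002,  0.0015]), array([-0.3, -1. ,  5.6]), 0.0283, 40.0)
```

View pics/m9.png

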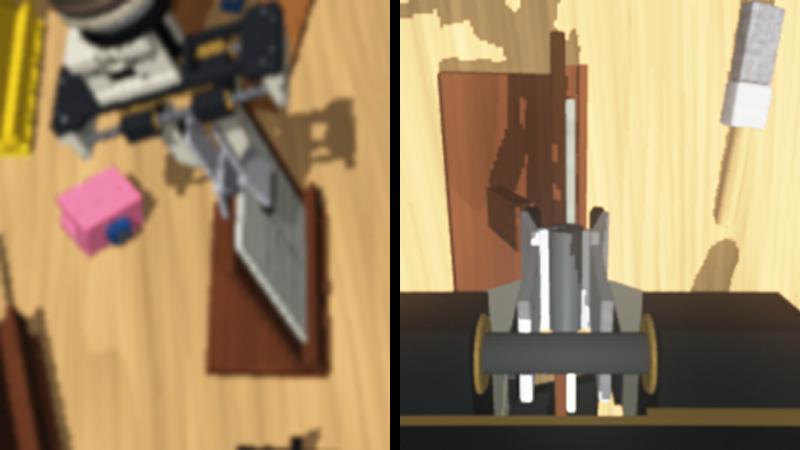

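Contact came within 1.5 mm of the predicted seat, both jaws straddle card and panel, and the card hasn't moved. I'll release, back off and inspect.

Run:
```python
from h import *
from station import arm
p=lambda m:print(m,(lambda o:(round(o["t"],2),((o["position"]-T0)@np.c_[n,yb,u]).round(4),(o["force"]@np.c_[n,yb,u]).round(1),round(o["opening"],4),round(o["grasp_force"],1)))(arm.observe()))
T0=BT+.045*u
print(arm.move_linear(T0-.004*u,.02,force_limit=8)); p("press")
arm.set_gripper(.045,20); p("part"); arm.set_gripper(.088); p("open")
arm.move_linear(T0+.13*u,.15); p("away"); arm.hold(.3)
s=shot(arm,"w10");c=cam(s,s["pose"])
im=cv2.resize(s["pixels"][:,:,::-1],(800,600),interpolation=cv2.INTER_CUBIC)
for P in [BT,BT+.1*yb,BT+.075*yb-.002*u,BT+.067*u+.017*yb+.028*n,BT+.067*u+.017*yb-.028*n]:
    q=proj(c,[P])[0]*1.5625;cv2.circle(im,tuple(int(round(v)) for v in q),3,(255,0,255),1)
arm.move_to([.42,.25,.40],quat(above(0,0)))
d=arm.snapshot("side"); t=arm.snapshot("top")
e=cv2.resize(d["pixels"][110:260,180:310,::-1],(390,450),interpolation=cv2.INTER_CUBIC)
m=np.zeros((450,800,3),np.uint8);m[:450,:390]=e;m[:450,400:]=im[60:510,230:630];cv2.imwrite("pics/m10.png",m)
p("end")
```

```text
True
press (23.96, array([ 0.0004, -0.0002,  0.001 ]), array([-1.2, -0.1, 14.3]), 0.028, 40.0)
part (24.48, array([-0.0006, -0.0005,  0.0005]), array([-0.3, -1. , -1.7]), 0.045, 6.0)
open (25.34, array([-0.0004, -0.0004,  0.0006]), array([ 0.5, -0.4,  0.8]), 0.088, 0.0)
away (26.35, array([-0.0005, -0.    ,  0.1293]), array([ 0.5,  0.2, -0. ]), 0.0882, 0.0)
end (27.88, array([-0.0032,  0.2647,  0.2114]), array([ 0.5,  0.2, -0.6]), 0.0883, 0.0)
```

View pics/m10.png

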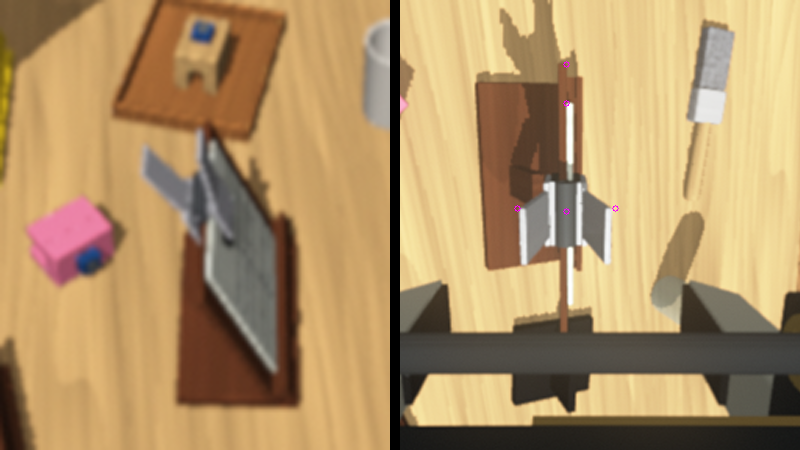

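The clip sits square at mid-edge, the card is in place and the rest stands in the tray. The handle spread looks slightly narrower than predicted, so I'll compare it numerically with the parked clip.

Run:
```python
from h import *
def meas(name,O,M,h):
    s=pickle.load(open(name+".pkl","rb"));c=cam(s,s["pose"]);g=s["pixels"].astype(int)
    white=(g.min(2)>185)&(g.max(2)-g.min(2)<25)
    x,y,z=M.T; ys,xs=np.nonzero(white); 
    o,d=rays(c,np.c_[xs,ys]); t=(h-(o-O)@z)/(d@z); P=(o+d*t[:,None]-O)
    a,b=P@x,P@y
    for lo in (-.014,-.006,.002,.010):
        k=(b>lo)&(b<lo+.006)&(abs(a)<.04)&(abs(a)>.018); L=a[k&(a<0)];Rr=a[k&(a>0)]
        print(name,lo,(L.min().round(4),L.max().round(4),Rr.min().round(4),Rr.max().round(4)) if len(L) and len(Rr) else (len(L),len(Rr)))
    k=(abs(a)>.018)&(abs(a)<.04)&(abs(b)<.03);print(" y range",b[k].min().round(4),b[k].max().round(4))
Rz=R.from_euler('z',-.165).as_matrix()
meas("w7",np.array([.529,-.2488,.066]),Rz,.067)
meas("w10",BT,np.c_[n,yb,u],.067)
```

```text
w7 -0.014 (np.float64(-0.0253), np.float64(-0.0233), np.float64(0.0233), np.float64(0.0253))
w7 -0.006 (np.float64(-0.0259), np.float64(-0.0231), np.float64(0.0231), np.float64(0.0251))
w7 0.002 (np.float64(-0.0258), np.float64(-0.0229), np.float64(0.0229), np.float64(0.0257))
w7 0.01 (np.float64(-0.0257), np.float64(-0.0237), np.float64(0.0227), np.float64(0.0256))
 y range -0.0149 0.0174
w10 -0.014 (np.float64(-0.0262), np.float64(-0.0243), np.float64(0.0225), np.float64(0.0254))
w10 -0.006 (np.float64(-0.0269), np.float64(-0.0241), np.float64(0.0223), np.float64(0.0252))
w10 0.002 (np.float64(-0.0267), np.float64(-0.0239), np.float64(0.0222), np.float64(0.0249))
w10 0.01 (np.float64(-0.0265), np.float64(-0.0237), np.float64(0.0228), np.float64(0.0255))
 y range -0.0167 0.0164
```

The spread matches the parked clip (about 52 mm in both pictures by the same measurement), and the clip is centred on the edge to under 1 mm. Handing in.

```bash
python3 -c "
from station import arm
print(arm.hand_in())"
```

```text
the job is handed in; nothing more can be done
None
```

I handed the job in at about 28 s: the chalk rest stands upright in the tray, and the clip holds card and board together, seated at the middle of the top edge; the card, tumbler, brush and jar looked undisturbed in the pictures, though I viewed 12 pictures, over the limit of 10.

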